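# Open the sample cabinet by its paddle latch

### The arm

A 7-joint arm with a two-finger parallel gripper is mounted at the origin on a cart in front of the work surface, level with it; the furniture and walls round the work are solid. World frame = base frame: x ahead of the robot, y to its left, z up, the work surface at z = 0. Lengths are in m, angles in rad, forces in N, time in s.
With the tool pointing down it reaches from about 0.425 to 0.925 m from the base axis. Payload 6.8 kg.
Tool frame: the origin (TCP) lies between the finger pads; the fingertips stand 22 mm ahead of it and the grasp point (between the pads) lies 3 mm ahead of it (bot.tip_reach is the distance from the TCP to the fingertips, in m); z points along the fingers, x is the direction in which the jaws open and shut, and the axes are right-handed (so a half turn about z gives the same grasp; the last joint's range is limited). The gripper opens to 85 mm and grips with 20 to 120 N. Pads are 22 mm wide; open, the fingers measure 114 mm over their backs; the gripper's body (76 mm by 85 mm) begins 54 mm behind the grasp point. The pads swing forward as they close: fully open they stand 13 mm farther back than shut.
Start: joints at [1.194, 0.477, 0.022, 1.555, -0.011, 1.109, -0.083], TCP at [0.179, -0.651, 0.253] pointing down, gripper open.
Joint ranges: [-2.96, 2.96], [-0.34, 2.1], [-1.41, 1.46], [0.24, 2.44], [-1.37, 4.51], [0.17, 1.92], [-2.96, 2.96]. Speed limits (rad/s): [2.39, 2.39, 3.14, 3.14, 3.14, 3.14, 3.14].

### API

Orientations are given as a unit quaternion [w, x, y, z].
In Python, from station import bot gives the robot as it stands.
- The arm moves only by the tool step_arm, never from a script. Its argument "targets" is a list of rows, each a list of 5 numbers: the shift along the tool's x, y, z in mm, then the turn about the tool's z in degrees, then the closure, from 0 (fully open) to 1 (shut). In form: [[dx, dy, dz, spin, jaw], ...]. A call has 1 to 20 rows; each row is the pose to reach, as a shift and turn from the pose commanded when the call began, along the tool's axes at that moment; what a row does not reach only later rows make up. A row lasts 1/12 s, in which the tool goes at most 41.7 mm and 7.16 degrees, less where a joint would pass 70% of its speed; a pose out of reach is approached as far as the arm can. A call with a gripper value outside its range is refused whole. The fingers move at their own pace and stop on an object; "newtons" is the grip in N (left out, the last holds). Time passes only in rows, so rows that repeat a pose let the fingers close. It gives the time, the measured TCP pose, the force and the opening at its end, in the units of the state.
- bot.get_obs(): the state, without advancing time (a new reading comes with each control period).
- bot.read_camera(name): name is "side" or "top"; returns a dict with "frame" (384x512x3 uint8, red, green, blue), "z_map" (384x512 float32, m along the optical axis (not along the pixel's ray), 0 where there is no reading), "fov_y" (degrees; the focal length in pixels is half the picture's height over the tangent of half this angle, whatever the lens; pixels are square), "cx", "cy" (the principal point, pixels), "R" (3x3) and "t" (3): a world point X has camera coordinates R X + t. Camera axes: x right, y down, z forward; pixel columns grow to the right and rows downward; lengths in m; the calibration is good to about 2 mm. A picture is of the moment at which its call begins.
- bot.hand_in(): hands the job in, once; it reports no verdict.
The state is a dict: "t": time; "q": joint angles; "joint_vel": joint speeds; "joint_torque": joint torques, N m; "eef_pos": TCP position; "tool_rot": TCP orientation; "contact_force": force on the tool from outside, world axes, zero at the start; "torque": the same for the moment, N m; "gripper_width": opening from 0.0 (shut) to 1.0 (fully open).
Only numpy, scipy, OpenCV 4.12 (cv2) and the standard library are available. Lean on these libraries where they do the work, as an engineer would, in place of code of your own. Each camera call takes 0.05 s, during which the arm holds its last target.

### The job

Open the little sample cabinet for the next person: lift its black paddle handle until you feel it come up against its soft stop, and with the paddle kept up swing the door wide open, at least about square to the front. Only a light touch is allowed: do not force the paddle against its stop or tug at the door while the hidden pawl still holds it (8 N at the pawl is too much), do not fling the door, and leave the bottle inside and the other things on the desk undisturbed. Leave the door standing open with the paddle let go.

Things in the scene. Friction and masses are not known exactly. Their poses are not given: they have to be found in the camera images.
- cabinet: grey steel cabinet, fixed to the desk, 150 wide (its y) x 122 deep (its x) x 190 high with a white door on its front. Origin: centre of its underside, on the desk; its x axis points from the front to the back, z up. The outer face of the shut door lies at its x = -62 mm.
- door (a joint): angle of the white door (144 wide, 6 thick, 12 to 186 mm above the desk) about its upright hinge at the cabinet's front left edge as the robot sees it (cabinet x -62, y +73 mm). 0 shut; grows as the right edge comes out toward the robot and round to the left; stop at 1.75 rad. Latched, it has 0.02 rad of play. Slight friction (1 N at the paddle) keeps it where it is left.
- door_hinge (a point): point on the door's hinge axis, 150 mm above the desk, level with the paddle's pivot.
- paddle (a joint): angle of the paddle about its level pivot in the door's outer face, 150 mm above the desk, 113 mm from the door's hinge axis. 0: at rest, level and straight out; grows as its outer end is lifted. A return spring asks 1.5 N at the cross-bar at rest, 3.5 N when high. It must stay above its angle of release (see strike) until the door has opened 0.35 rad; then it may fall back.
- blade (a point): middle of the black cross-bar at the paddle's outer end, where to take it: 12 across, 30 long (along the door), 38 mm out from the pivot, on an 18 wide neck. Pinch its two end faces from above, fingers closing along the door's width. It turns and creeps in the pads as it is lifted unless the gripper tilts with it. Free for 40 mm to the sides; the cabinet's top is 40 mm higher.
- strike: hidden steel bracket in the cabinet with the keeper that holds the pawl, which the paddle lowers. The keeper is set by hand: the pawl comes clear at anything from 0.09 to 0.5 rad of paddle; about 2.5 mm of lift later it meets a rubber stop yielding 1 mm per 8 N. Only force tells where: this fixed point does not. The pawl must not bear on keeper or stop with over 8 N.
- bottle_white: white capped bottle, 28 across x 44 high, standing loose on the cabinet's floor; origin in its underside.
- beaker: empty glass beaker, 57 across x 66 high, standing on the desk; bystander.
- vial_amber: amber vial with a white cap, 22 across x 55 high, standing on the desk; bystander.
- vial_blue: white vial with a blue cap, 16 across x 41 high, standing on the desk; bystander.
- cuvette_block: black block with square wells, 34 x 80 x 27, lying on the desk; bystander.

How it is judged:
By the outcome, as a careful person would: the job done as asked, in the order asked, and still so for the second after the job is handed in, with the robot touching nothing.
It also fails if it takes over 58 s, if anything falls off the work surface, if the arm or the gripper's body presses on something with over 40 N, if the wrist force passes 120 N, or if a joint passes its speed limit or range.

## Working session

There is one attempt and no reset: what is moved stays moved. The work goes in short steps, Python scripts to look and compute and a tool call to move; the robot and the scene stay as the last step left them, time stands still between calls to the robot, and variables do not carry over. Pictures are saved under pics/ and viewed, and the job is handed in when it is done.

Besides the shell and the picture viewer there is one more tool, called after ">>>" as name(argument=value, ...), one argument or row to a line, values as JSON. step_arm: Moves the arm, as the interface text tells. Its arguments: {"type":"object","properties":{"targets":{"type":"array"},"newtons":{"type":"number"}},"required":["targets"]}

```bash
ls; mkdir -p pics; python3 - <<'E'
from station import bot
import cv2, numpy as np
print(bot.get_obs())
for n in ("side","top"):
    c=bot.read_camera(n); cv2.imwrite(f"pics/{n}0.png",c["frame"][:,:,::-1]); np.savez(f"{n}0.npz",**c)
    print(n,c["fov_y"],c["cx"],c["cy"],c["R"],c["t"], -np.array(c["R"]).T@c["t"])
print(bot.tip_reach)
E
```

```text
pics
{'t': 0.0, 'q': array([ 1.19389972,  0.4778236 ,  0.02232161,  1.55645891, -0.01149924,
        1.10927993, -0.08309431]), 'joint_vel': array([ 1.33713886e-03,  5.82002841e-04,  1.39333755e-03, -9.44665573e-05,
       -3.20004304e-04,  3.23387237e-04,  5.02012813e-04]), 'joint_torque': array([-1.25334598e-03, -5.96444643e+01,  1.60711057e+00, -2.81201291e+01,
        1.24464871e-02,  9.40223923e-03, -1.81789483e-05]), 'eef_pos': array([ 0.17911313, -0.65022983,  0.25230641]), 'tool_rot': array([-5.04903453e-04,  7.95491187e-01, -6.05964457e-01, -7.70195447e-04]), 'contact_force': array([ 0.22666286, -0.09727795,  0.61867495]), 'torque': array([ 0.01215845,  0.03965475, -0.00324381]), 'gripper_width': 1.0002296984203454}
side 50.82308977775431 253.2321652583638 191.05291897174686 [[ 0.97080804 -0.23845381  0.02591403]
 [-0.08316658 -0.43597756 -0.89610651]
 [ 0.22497795  0.86779222 -0.44308191]] [-0.61563858  0.16741285  0.80873095] [ 0.42964341 -0.77562355  0.52430747]
top 52.9729245209925 260.7874964890797 190.72798610748427 [[ 0.17041876 -0.98536875 -0.00242321]
 [-0.77696637 -0.13286244 -0.61536236]
 [ 0.60603689  0.10675205 -0.78824063]] [-0.07244041  0.56618836  0.68348854] [ 0.03803526 -0.06911915  0.8869889 ]
0.022
```

View pics/side0.png

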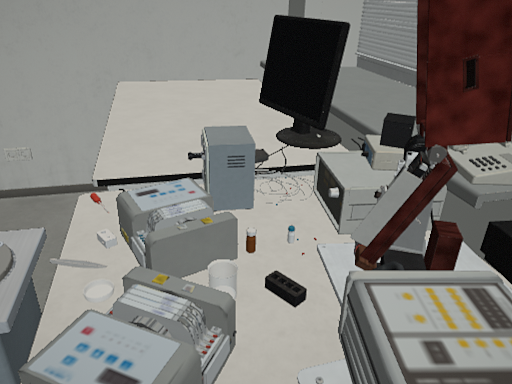

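View pics/top0.png

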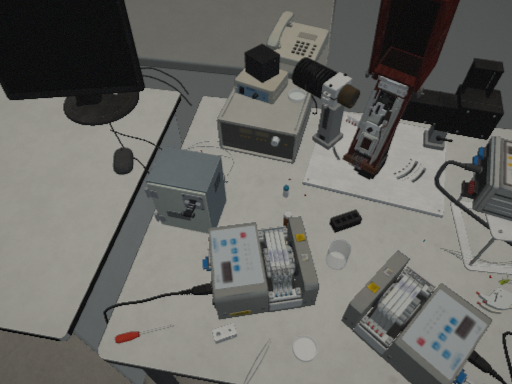

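The cabinet shows at side (228,165) and top (187,190). The paddle is at side (195,156) and top (190,207). I'll zoom in and measure.

```bash
cat > h.py <<'E'
import numpy as np, cv2
def load(f): return dict(np.load(f))
def foc(c): return 0.5*c["frame"].shape[0]/np.tan(np.radians(float(c["fov_y"]))/2)
def pts(c):
    f=foc(c); h,w=c["z_map"].shape; v,u=np.mgrid[:h,:w]; z=c["z_map"]
    P=np.stack([(u-c["cx"])/f*z,(v-c["cy"])/f*z,z],-1)
    return (P-c["t"])@c["R"]
def proj(c,X):
    p=np.asarray(X)@c["R"].T+c["t"]; f=foc(c)
    return np.stack([p[...,0]/p[...,2]*f+c["cx"],p[...,1]/p[...,2]*f+c["cy"]],-1)
E
python3 - <<'E'
from h import *
for n,(a,b,w,h) in (("side",(175,110,100,110)),("top",(130,135,120,105))):
    c=load(n+"0.npz"); im=c["frame"][b:b+h,a:a+w,::-1]
    cv2.imwrite(f"pics/{n}0z.png",cv2.resize(im,None,fx=5,fy=5,interpolation=cv2.INTER_CUBIC))
    P=pts(c)
    for (u,v) in {"side":[(230,140),(230,185),(193,156),(189,156),(203,170),(205,180),(225,128),(251,240),(291,235),(222,280)],"top":[(190,165),(180,215),(190,208),(210,210),(210,180),(170,180),(165,205),(286,190),(340,255)]}[n]:
        print(n,u,v,P[v,u].round(3),c["frame"][v,u])
E
```

```text
side 230 140 [0.611 0.171 0.189] [124 131 130]
side 230 185 [0.606 0.144 0.078] [105 115 120]
side 193 156 [0.518 0.176 0.151] [26 25 28]
side 189 156 [0.508 0.172 0.153] [41 43 44]
side 203 170 [0.556 0.293 0.06 ] [106 110 111]
side 205 180 [0.55  0.204 0.069] [62 66 64]
side 225 128 [0.618 0.278 0.187] [128 134 134]
side 251 240 [ 0.616 -0.051  0.034] [94 53 24]
side 291 235 [ 0.716 -0.03   0.022] [173 178 179]
side 222 280 [ 0.525 -0.205  0.06 ] [178 180 178]
top 190 165 [0.623 0.208 0.19 ] [ 97 104 105]
top 180 215 [0.545 0.228 0.083] [49 50 52]
top 190 208 [0.522 0.184 0.156] [60 63 65]
top 210 210 [0.552 0.148 0.115] [61 68 72]
top 210 180 [0.585 0.148 0.191] [ 99 107 107]
top 170 180 [0.569 0.24  0.191] [ 96 103 105]
top 165 205 [0.55  0.263 0.111] [81 87 85]
top 286 190 [ 0.707 -0.023  0.036] [33 61 71]
top 340 255 [ 0.544 -0.186  0.004] [162 160 155]
```

```bash
ls -la pics
```

```text
total 1016
drwxr-xr-x 2 agent agent   4096 Dec  7 13:43 .
drwxr-xr-x 3 agent agent   4096 Dec  7 13:43 ..
-rw-r--r-- 1 agent agent 280835 Dec  7 13:42 side0.png
-rw-r--r-- 1 agent agent 200334 Dec  7 13:43 side0z.png
-rw-r--r-- 1 agent agent 289550 Dec  7 13:42 top0.png
-rw-r--r-- 1 agent agent 255806 Dec  7 13:43 top0z.png
```

View pics/side0z.png

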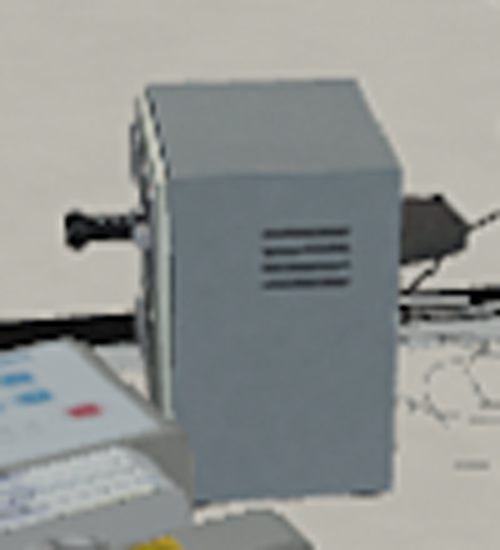

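View pics/top0z.png

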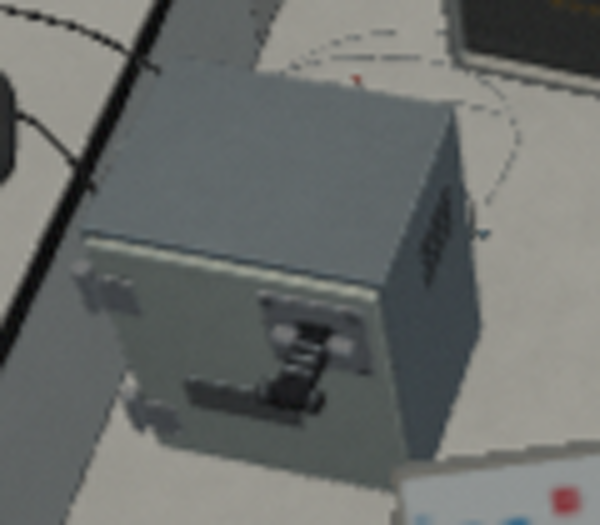

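```bash
python3 - <<'E'
from h import *
# top face rectangle, both cams
for n in ("top","side"):
    c=load(n+"0.npz");P=pts(c)
    m=(abs(P[...,2]-0.190)<0.006)&(P[...,0]>0.5)&(P[...,0]<0.75)&(P[...,1]>0.1)&(P[...,1]<0.34)&(c["z_map"]>0)
    k=cv2.connectedComponentsWithStats(m.astype(np.uint8)); i=1+np.argmax(k[2][1:,4]); mm=k[1]==i
    Q=P[mm]; r=cv2.minAreaRect(Q[:,:2].astype(np.float32)*1000)
    print(n,r,mm.sum(),np.median(Q[:,2]),cv2.boxPoints(r).round(1).tolist())
    # front face
    m=(c["z_map"]>0)&(P[...,2]>0.02)&(P[...,2]<0.18)&(P[...,1]>0.13)&(P[...,1]<0.32)&(P[...,0]>0.5)&(P[...,0]<0.58)
    if n=="top":
        Q=P[m]; 
        from numpy.linalg import lstsq
        w=np.ones(len(Q),bool)
        for _ in range(10):
            a,res,_,_=lstsq(np.c_[Q[w,1],np.ones(w.sum())],Q[w,0],rcond=None); r=Q[:,0]-Q[:,1]*a[0]-a[1]; w=abs(r)<0.005
        print("front plane x= %.4f y + %.4f"%tuple(a), w.sum(), "z range",Q[w,2].min(),Q[w,2].max(),"y",Q[w,1].min(),Q[w,1].max())
    # blade: dark points standing out
    m=(c["z_map"]>0)&(P[...,2]>0.12)&(P[...,2]<0.18)&(P[...,1]>0.13)&(P[...,1]<0.26)&(P[...,0]>0.47)&(P[...,0]<0.53)
    Q=P[m]; print("paddle pts",m.sum(),Q.min(0),Q.max(0),np.median(Q,0))
E
```

```text
top ((609.1307373046875, 220.6285858154297), (151.75692749023438, 124.98006439208984), 87.15496826171875) 2449 0.19043277444039333 [[543.0, 147.89999389648438], [667.7999877929688, 141.6999969482422], [675.2999877929688, 293.29998779296875], [550.5, 299.5]]
front plane x= 0.0598 y + 0.5351 1796 z range 0.020116113122549576 0.1799288606673168 y 0.14835420971885083 0.30529884301113436
paddle pts 121 [0.50143994 0.17040372 0.14565118] [0.52909047 0.20179462 0.15906716] [0.51023763 0.18461805 0.1555044 ]
side ((612.5770263671875, 217.050537109375), (153.21519470214844, 120.32310485839844), 86.80111694335938) 906 0.18807631438232592 [[548.2000122070312, 143.89999389648438], [668.4000244140625, 137.1999969482422], [676.9000244140625, 290.20001220703125], [556.7999877929688, 296.8999938964844]]
paddle pts 65 [0.50502807 0.16800864 0.14141188] [0.52963745 0.19767234 0.15506943] [0.51486331 0.17652156 0.15159127]
```

The side view shows the black paddle end-on at about (75,230) in the zoom. The top view shows the cross-bar at about (297,395), the neck, and the hinges on the left. Next I'll get the cabinet pose, the target, the obstacle heights and the force noise.

```bash
python3 - <<'E'
from h import *
from station import bot
g={}
M=np.zeros((24,24))
for n in ("top","side"):
    c=load(n+"0.npz");P=pts(c)[c["z_map"]>0]
    i=((P[:,0])/0.05).astype(int); j=((P[:,1]+0.7)/0.05).astype(int)
    ok=(P[:,0]>0)&(i<24)&(P[:,1]>-0.7)&(j<24)&(P[:,2]<1)
    np.maximum.at(M,(i[ok],j[ok]),P[ok,2])
print("rows x=0..1.15, cols y=-0.7.. (cm)")
print("      "+" ".join("%4d"%(-70+5*k) for k in range(24)))
for k in range(24): print("%4d: "%(5*k)+" ".join("%4d"%round(100*v) for v in M[k]))
# obstacle details near door sweep: points above 12 mm within 160 of hinge in front
c=load("top0.npz");P=pts(c)[c["z_map"]>0]
H=np.array([.553,.295]); d=np.hypot(P[:,0]-H[0],P[:,1]-H[1])
m=(d<0.16)&(P[:,0]<0.535)&(P[:,2]>0.012)
Q=P[m]; print(len(Q)); 
for q in Q[::max(1,len(Q)//25)]: print(q.round(3))
# vert drawn on images for blade check
for n in ("top","side"):
    c=load(n+"0.npz"); B=np.array([[.509,.1846,.150],[.509+.0008,.1996,.15],[.509-.0008,.1696,.15],[.547,.1825,.15],[.553,.295,.15]])
    print(n,proj(c,B).round(1).tolist())
o=bot.get_obs();print(o["contact_force"],o["t"],o["eef_pos"])
E
```

```text
rows x=0..1.15, cols y=-0.7.. (cm)
       -70  -65  -60  -55  -50  -45  -40  -35  -30  -25  -20  -15  -10   -5    0    5   10   15   20   25   30   35   40   45
   0:    0    0    0    0    0    0    0    0    0    0    0    0    0    0    0    0    0    0    0    0    0    0    0    0
   5:    0    0    0    0    0    0    0    0    0    0    0    0    0    0    1    2    0    0    0    0    0    0    0    0
  10:    0    0    0    0    0    0    0    0    0    0    0    0    0    1    1    1    0    0    0    0    0    0    0    0
  15:    0    0    0    0    0    0    0    0    0    0    0    0    0    1    1    0    0    0    0    0    0    0    0    0
  20:    0    0    0    0    0    0   11    0    0    0    1    1    0    1    1    1    1    1    1    2    1    0    1    1
  25:    0    0    0    5    4   12   12   12   10    0    1    2    2    1    2    2    1    1    2    2    1    0    1    1
  30:    0    0    0    5   11   12   12   12   12    8    1    2    2    1   11   12    0    1    4    3    1    0    1    1
  35:    0    0    2    3   12   12   12   12   12   12  
[... 2199 characters left out ...]
66 0.151]
[0.526 0.182 0.155]
[0.52  0.19  0.157]
[0.524 0.18  0.154]
[0.519 0.187 0.155]
[0.521 0.176 0.155]
[0.517 0.185 0.155]
[0.51  0.199 0.157]
[0.513 0.188 0.155]
[0.516 0.177 0.154]
[0.508 0.191 0.158]
[0.512 0.181 0.154]
[0.507 0.196 0.154]
[0.508 0.184 0.156]
[0.509 0.173 0.156]
[0.504 0.193 0.155]
[0.506 0.181 0.155]
[0.512 0.172 0.149]
[0.502 0.19  0.154]
[0.504 0.178 0.155]
[0.505 0.19  0.146]
[0.502 0.176 0.154]
[0.505 0.173 0.146]
top [[188.3, 214.0], [182.2, 212.8], [194.5, 215.2], [193.7, 201.1], [149.5, 192.8]]
side [[189.0, 155.4], [188.7, 153.2], [189.3, 157.6], [204.2, 154.7], [200.9, 140.1]]
[-0.34732056 -0.45828302 -1.05113287] 0.1 [ 0.17910917 -0.65030729  0.25241064]
```

```bash
cat >> h.py <<'E'
from scipy.spatial.transform import Rotation as Rn
def rot(o):
    w,x,y,z=o["tool_rot"]; return Rn.from_quat([x,y,z,w])
def to_tool(o,T,yaw=None):
    """world target -> mm in tool axes, and spin deg to have tool x at world azimuth yaw"""
    r=rot(o); d=r.inv().apply(np.asarray(T)-o["eef_pos"])*1000
    s=None
    if yaw is not None:
        x=r.apply([1,0,0]); s=-((yaw-np.degrees(np.arctan2(x[1],x[0]))+180)%360-180)
    return d.round(1),s
E
python3 - <<'E'
from h import *
from station import bot
o=bot.get_obs()
print(rot(o).as_matrix().round(3))
for T in ([.179,-.65,.30],[.28,-.48,.30],[.40,-.30,.30],[.455,-.06,.30],[.508,.185,.30]): print(T,to_tool(o,T,86.85))
E
```

```text
[[ 0.266 -0.964 -0.001]
 [-0.964 -0.266  0.002]
 [-0.002  0.    -1.   ]]
[0.179, -0.65, 0.3] (array([ -0.4,   0. , -47.6]), np.float64(-161.44993784332894))
[0.28, -0.48, 0.3] (array([-137.5, -142.5,  -47.4]), np.float64(-161.44993784332894))
[0.4, -0.3, 0.3] (array([-279.1, -306. ,  -47.2]), np.float64(-161.44993784332894))
[0.455, -0.06, 0.3] (array([-495.9, -422.7,  -46.8]), np.float64(-161.44993784332894))
[0.508, 0.185, 0.3] (array([-718.1, -538.9,  -46.5]), np.float64(-161.44993784332894))
```

>>> step_arm(
  targets=[
    [0,0,-24,0,0],
    [0,0,-48,0,0],
    [-16,-17,-48,-5,0],
    [-33,-36,-48,-10,0],
    [-50,-55,-48,-15,0],
    [-67,-73,-48,-20,0],
    [-84,-92,-48,-25,0],
    [-101,-111,-48,-30,0],
    [-118,-129,-48,-35,0],
    [-135,-148,-48,-40,0],
    [-152,-167,-48,-45,0],
    [-169,-185,-48,-50,0],
    [-186,-204,-48,-55,0],
    [-203,-223,-48,-60,0],
    [-220,-241,-48,-65,0],
    [-237,-260,-48,-70,0],
    [-254,-279,-48,-75,0],
    [-270,-296,-48,-80,0],
    [-279,-306,-48,-85,0],
    [-279,-306,-48,-90,0],
  ],
)

```text
t: 1.77
eef_pos: [0.4021, -0.297, 0.3012]
tool_rot: [-0.001, 0.99, 0.139, 0.0]
contact_force: [-0.8, -0.3, -0.1]
gripper_width: 1.001
```

```bash
python3 - <<'E'
from h import *
from station import bot
o=bot.get_obs()
print(o["t"],o["eef_pos"],o["q"].round(2),o["contact_force"]);print(rot(o).as_matrix().round(3))
for T in ([.40,-.30,.30],[.455,-.06,.30],[.509,.185,.30]): print(T,to_tool(o,T,86.85))
E
```

```text
1.7667 [ 0.40207464 -0.29701606  0.30123576] [ 0.9   0.17 -0.43  1.88  0.08  1.1   0.71] [-0.81081355 -0.27782455 -0.14547602]
[[ 0.961  0.275  0.001]
 [ 0.275 -0.961  0.001]
 [ 0.001 -0.001 -1.   ]]
[0.4, -0.3, 0.3] (array([-2.8,  2.3,  1.2]), np.float64(-70.8859011591519))
[0.455, -0.06, 0.3] (array([ 116.1, -213.3,    1.5]), np.float64(-70.8859011591519))
[0.509, 0.185, 0.3] (array([ 235.4, -434. ,    1.9]), np.float64(-70.8859011591519))
```

>>> step_arm(
  targets=[
    [10,-18,0,-4,0.38],
    [24,-44,0,-8,0.38],
    [38,-71,0,-12,0.38],
    [53,-98,0,-16,0.38],
    [68,-125,0,-20,0.38],
    [83,-152,0,-24,0.38],
    [97,-179,0,-28,0.38],
    [112,-206,0,-32,0.38],
    [127,-233,0,-36,0.38],
    [141,-260,0,-40,0.38],
    [156,-287,0,-44,0.38],
    [170,-314,0,-48,0.38],
    [185,-341,0,-52,0.38],
    [200,-368,0,-56,0.38],
    [214,-395,0,-60,0.38],
    [228,-420,0,-65,0.38],
    [234,-432,0,-70,0.38],
    [236,-435,0,-71,0.38],
    [236,-435,0,-71,0.38],
    [236,-435,0,-71,0.38],
  ],
)

```text
t: 3.43
eef_pos: [0.5121, 0.1802, 0.3008]
tool_rot: [0.0, 0.73, 0.683, -0.001]
contact_force: [-0.7, -0.7, 0.7]
gripper_width: 0.618
```

```bash
python3 - <<'E'
from h import *
from station import bot
for n in ("side","top"):
    c=bot.read_camera(n); cv2.imwrite(f"pics/{n}1.png",c["frame"][:,:,::-1])
    c=np.savez(n+"1.npz",**c)
o=bot.get_obs()
print(o["t"],o["eef_pos"],o["q"].round(2),o["contact_force"],o["gripper_width"]);print(rot(o).as_matrix().round(4))
print(to_tool(o,[.509,.185,.30],86.85),to_tool(o,[.509,.185,.153],86.85))
E
```

```text
3.5333 [0.5122803  0.17969899 0.30105069] [ 0.27  0.34 -0.89  1.77  0.28  1.17  0.8 ] [0.49454359 0.06475435 0.62879933] 0.621180531055369
[[ 6.670e-02  9.978e-01 -3.000e-04]
 [ 9.978e-01 -6.670e-02 -1.400e-03]
 [-1.400e-03 -2.000e-04 -1.000e+00]]
(array([ 5.1, -3.6,  1. ]), np.float64(-0.6729463085163729)) (array([  5.3,  -3.6, 148. ]), np.float64(-0.6729463085163729))
```

>>> step_arm(
  targets=[
    [3,-2,8,-0.7,0.38],
    [5,-3.6,25,-0.7,0.38],
    [5,-3.6,45,-0.7,0.38],
    [5,-3.6,65,-0.7,0.38],
    [5,-3.6,85,-0.7,0.38],
    [5,-3.6,100,-0.7,0.38],
    [5,-3.6,110,-0.7,0.38],
    [5,-3.6,110,-0.7,0.38],
    [5,-3.6,110,-0.7,0.38],
    [5,-3.6,110,-0.7,0.38],
  ],
)

```text
t: 4.37
eef_pos: [0.5094, 0.187, 0.1922]
tool_rot: [0.0, 0.725, 0.689, 0.001]
contact_force: [-0.6, -0.0, 0.3]
gripper_width: 0.62
```

```bash
python3 - <<'E'
from h import *
from station import bot
for n,(a,b,w,h) in (("side",(145,80,140,110)),("top",(110,105,160,130))):
    c=bot.read_camera(n); np.savez(n+"2.npz",**c)
    cv2.imwrite(f"pics/{n}2.png",cv2.resize(c["frame"][b:b+h,a:a+w,::-1],None,fx=4,fy=4,interpolation=cv2.INTER_CUBIC))
    o=bot.get_obs(); print(o["t"],o["eef_pos"],o["contact_force"])
print(to_tool(o,[.509,.185,.153],86.85))
print(rot(o).as_matrix().round(4))
E
```

```text
4.4167 [0.50952165 0.18704207 0.19234776] [ 0.3488611  -0.06094724 -0.22701826]
4.4667 [0.5095412  0.18704059 0.19239456] [ 0.92466718  1.01596681 -0.03363657]
(array([-2.1, -0.5, 39.4]), np.float64(0.23483974561949594))
[[ 5.090e-02  9.987e-01  1.900e-03]
 [ 9.987e-01 -5.090e-02  6.000e-04]
 [ 7.000e-04  1.900e-03 -1.000e+00]]
```

View pics/side2.png

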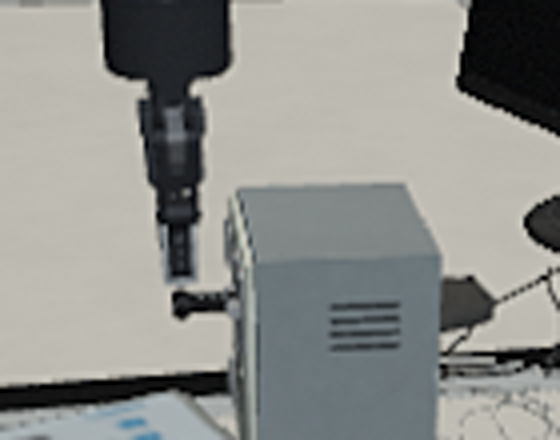

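View pics/top2.png

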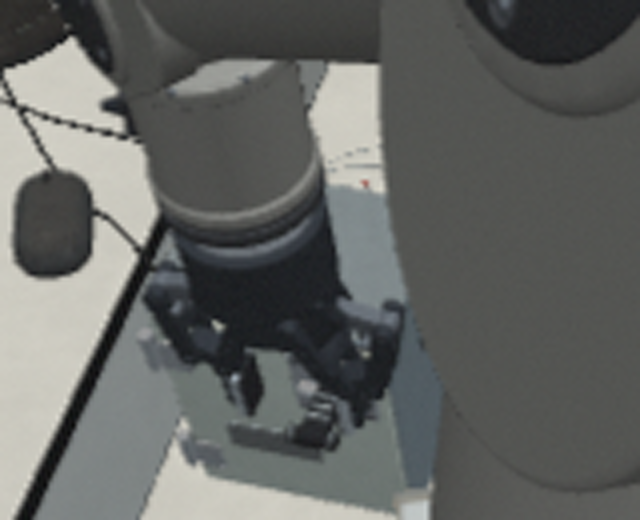

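Side: the fingers sit right over the cross-bar (pads about (180,250), bar about (182,302) in the crop). Top: the bar at (315,430) lies between the fingers. I'll descend and take baseline forces.

>>> step_arm(
  targets=[
    [-1,-0.3,8,0.2,0.38],
    [-2,-0.5,18,0.2,0.38],
    [-2,-0.5,28,0.2,0.38],
    [-2,-0.5,36,0.2,0.38],
    [-2,-0.5,41,0.2,0.38],
    [-2,-0.5,41,0.2,0.38],
    [-2,-0.5,41,0.2,0.38],
    [-2,-0.5,41,0.2,0.38],
  ],
)

```text
t: 5.13
eef_pos: [0.5085, 0.1851, 0.1505]
tool_rot: [-0.0, 0.726, 0.688, 0.0]
contact_force: [-0.2, 0.0, -0.5]
gripper_width: 0.624
```

```bash
cat >> h.py <<'E'
def avg(bot,n=10,cam="side"):
    F=[];p=[];tq=[]
    for i in range(n):
        c=bot.read_camera(cam); o=bot.get_obs(); F.append(o["contact_force"]);p.append(o["eef_pos"]);tq.append(o["torque"])
    F=np.array(F); print("t %.2f"%o["t"],"F",F.mean(0).round(2),"sd",F.std(0).round(2),"T",np.mean(tq,0).round(3),"p",(np.mean(p,0)*1000).round(2),"w %.4f"%o["gripper_width"])
    return c,o
E
python3 - <<'E'
from h import *
from station import bot
c,o=avg(bot,8)
print(to_tool(o,[.509,.185,.151],86.85))
cv2.imwrite("pics/side3.png",cv2.resize(c["frame"][80:190,145:285,::-1],None,fx=4,fy=4,interpolation=cv2.INTER_CUBIC))
E
```

```text
t 5.53 F [ 0.06  0.34 -0.15] sd [0.45 0.35 0.46] T [0.001 0.008 0.002] p [508.53 184.91 150.63] w 0.6194
(array([ 0.3,  0.6, -0.5]), np.float64(0.05158747297497257))
```

View pics/side3.png

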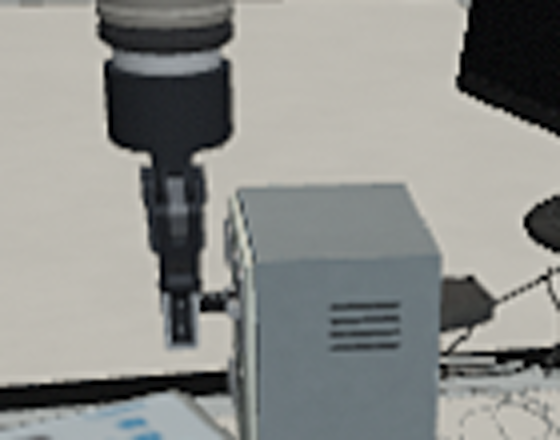

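>>> step_arm(
  targets=[
    [0,0,0,0,0.5],
    [0,0,0,0,0.56],
    [0,0,0,0,0.6],
    [0,0,0,0,0.63],
    [0,0,0,0,0.66],
    [0,0,0,0,0.7],
    [0,0,0,0,0.75],
    [0,0,0,0,0.75],
    [0,0,0,0,0.75],
  ],
  newtons=25,
)

```text
t: 6.28
eef_pos: [0.5083, 0.1852, 0.1504]
tool_rot: [-0.0, 0.726, 0.688, 0.0]
contact_force: [-0.0, 2.4, 1.6]
gripper_width: 0.343
```

```bash
python3 - <<'E'
from h import *
from station import bot
c,o=avg(bot,8)
print(rot(o).as_matrix().round(4))
cv2.imwrite("pics/side4.png",cv2.resize(c["frame"][80:190,145:285,::-1],None,fx=4,fy=4,interpolation=cv2.INTER_CUBIC))
E
```

```text
t 6.68 F [-0.8   2.56  1.55] sd [0.28 0.23 0.56] T [ 0.56   0.232 -0.051] p [508.29 185.14 150.41] w 0.3476
[[ 5.380e-02  9.986e-01  1.000e-04]
 [ 9.986e-01 -5.380e-02  4.000e-04]
 [ 4.000e-04  1.000e-04 -1.000e+00]]
```

View pics/side4.png

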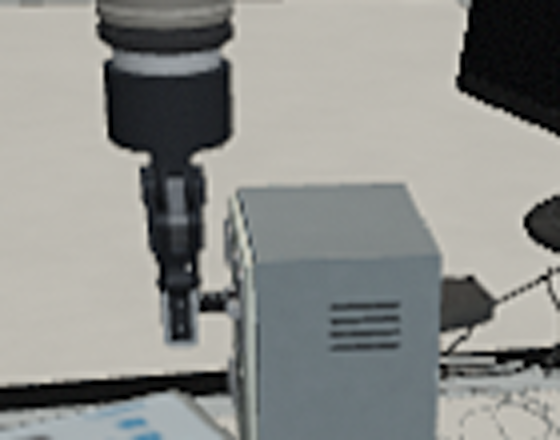

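Gripped: the opening of 29.5 mm matches the 30 mm bar. I'll lift along the arc, first to 5 mm, which is below the earliest possible stop.

>>> step_arm(
  targets=[
    [0.3,0,-0.5,0,0.75],
    [0.6,0,-1,0,0.75],
    [0.6,0.1,-2,0,0.75],
    [0.6,0.1,-3,0,0.75],
    [0.6,0.2,-4,0,0.75],
    [0.6,0.3,-5,0,0.75],
    [0.6,0.3,-5,0,0.75],
    [0.6,0.3,-5,0,0.75],
  ],
)

```text
t: 7.35
eef_pos: [0.5085, 0.1851, 0.1551]
tool_rot: [-0.0, 0.726, 0.688, -0.0]
contact_force: [0.6, 3.3, -5.0]
gripper_width: 0.345
```

```bash
cat > m.py <<'E'
from h import *
from station import bot
avg(bot,4)
E
python3 m.py
```

```text
t 7.55 F [ 0.33  3.05 -6.57] sd [0.32 0.62 0.58] T [ 0.666  0.034 -0.032] p [508.47 185.16 155.14] w 0.3449
```

```bash
cat > m.py <<'E'
import sys
from h import *
from station import bot
n=int(sys.argv[1]); F=[];T=[];p=[]
for i in range(n):
    bot.read_camera("side"); o=bot.get_obs(); F.append(o["contact_force"]);T.append(o["torque"]);p.append(o["eef_pos"])
F=np.array(F)-[.06,.34,-.15];T=np.array(T)-[.001,.008,.002]
pure=T[:,1]+0.245*F[:,0]; 
f=F.mean(0);p=np.mean(p,0)
z=(p[2]-.1504)*1000; r=np.sqrt(38**2-min(z,37)**2)/1000
M=-f[2]*r-pure.mean()-f[0]*z/1000   # paddle torque, lifting
print("t %.2f"%o["t"],"F",f.round(2),"T",T.mean(0).round(3),"pure %.3f±%.3f"%(pure.mean(),pure.std()/n**.5),"lift %.2f"%z,"x %.2f y %.2f"%(p[0]*1e3,p[1]*1e3),"paddle N %.2f"%(M/.038),"corr",np.corrcoef(F[:,0],T[:,1])[0,1].round(2) if n>2 else "", "w %.4f"%o["gripper_width"])
E
python3 m.py 12
```

```text
t 8.15 F [ 0.1   2.33 -6.68] T [ 0.535  0.152 -0.016] pure 0.177±0.031 lift 4.78 x 508.48 y 185.18 paddle N 1.95 corr -0.66 w 0.3362
```

The wrench about the pivot gives about 2 N at the paddle, so this is spring only. The rest of Fz is pad torsion. I'll continue in small steps.

>>> step_arm(
  targets=[
    [0,0.05,-0.3,0,0.75],
    [0,0.1,-0.5,0,0.75],
    [0,0.1,-0.5,0,0.75],
  ],
)

```text
t: 8.4
eef_pos: [0.5086, 0.1852, 0.1558]
tool_rot: [0.0, 0.726, 0.688, -0.0]
contact_force: [-1.4, 1.6, -6.2]
gripper_width: 0.345
```

```bash
python3 m.py 5
```

```text
t 8.65 F [-1.5   1.5  -5.78] T [ 0.409  0.435 -0.038] pure 0.067±0.044 lift 5.36 x 508.58 y 185.21 paddle N 4.16 corr -0.31 w 0.3398
```

>>> step_arm(
  targets=[
    [0,0.05,-0.3,0,0.75],
    [0,0.1,-0.4,0,0.75],
    [0,0.1,-0.4,0,0.75],
  ],
)

```text
t: 8.9
eef_pos: [0.5086, 0.1852, 0.1561]
tool_rot: [-0.0, 0.726, 0.688, -0.0]
contact_force: [-1.8, 2.5, -6.1]
gripper_width: 0.339
```

```bash
python3 m.py 5
```

```text
t 9.15 F [-2.4   1.34 -6.21] T [ 0.303  0.617 -0.012] pure 0.029±0.055 lift 5.72 x 508.66 y 185.24 paddle N 5.75 corr -0.26 w 0.3441
```

>>> step_arm(
  targets=[
    [0,0,-0.3,0,0.75],
    [0,-0.1,-0.5,0,0.75],
    [0,-0.1,-0.5,0,0.75],
  ],
)

```text
t: 9.4
eef_pos: [0.5087, 0.1853, 0.1567]
tool_rot: [0.0, 0.726, 0.688, -0.0]
contact_force: [-2.2, 1.2, -6.0]
gripper_width: 0.343
```

```bash
python3 m.py 4
```

```text
t 9.60 F [-2.36  0.49 -5.8 ] T [ 0.248  0.59  -0.024] pure 0.011±0.041 lift 6.31 x 508.76 y 185.25 paddle N 5.81 corr 0.36 w 0.3441
```

>>> step_arm(
  targets=[
    [0,0,-0.3,0,0.75],
    [0,0,-0.5,0,0.75],
    [0,0,-0.5,0,0.75],
  ],
)

```text
t: 9.85
eef_pos: [0.5088, 0.1853, 0.1572]
tool_rot: [0.0, 0.726, 0.688, 0.0]
contact_force: [-2.3, -0.1, -6.4]
gripper_width: 0.346
```

```bash
python3 m.py 4
```

```text
t 10.05 F [-1.82  0.32 -5.55] T [ 0.124  0.52  -0.004] pure 0.074±0.076 lift 6.85 x 508.85 y 185.25 paddle N 3.83 corr 0.64 w 0.3436
```

>>> step_arm(
  targets=[
    [0,0,-0.3,0,0.75],
    [0,0,-0.6,0,0.75],
    [0,0,-0.6,0,0.75],
  ],
)

```text
t: 10.3
eef_pos: [0.509, 0.1853, 0.1579]
tool_rot: [0.0, 0.726, 0.688, 0.0]
contact_force: [-1.3, 0.9, -5.2]
gripper_width: 0.341
```

```bash
python3 m.py 4
```

```text
t 10.50 F [-1.33 -0.19 -6.26] T [ 0.118  0.334 -0.04 ] pure 0.009±0.051 lift 7.48 x 508.95 y 185.26 paddle N 6.17 corr -0.15 w 0.3419
```

>>> step_arm(
  targets=[
    [0,0,-0.3,0,0.75],
    [0,0.1,-0.6,0,0.75],
    [0,0.1,-0.6,0,0.75],
  ],
)

```text
t: 10.75
eef_pos: [0.509, 0.1853, 0.1585]
tool_rot: [0.0, 0.726, 0.688, 0.0]
contact_force: [-0.4, 0.2, -6.1]
gripper_width: 0.343
```

```bash
python3 m.py 4
```

```text
t 10.95 F [-0.02  0.16 -6.23] T [ 0.059  0.179 -0.007] pure 0.175±0.038 lift 8.05 x 509.03 y 185.27 paddle N 1.49 corr -0.07 w 0.3428
```

>>> step_arm(
  targets=[
    [0,0.1,-0.3,0,0.75],
    [0,0.2,-0.6,0,0.75],
    [0,0.2,-0.6,0,0.75],
  ],
)

```text
t: 11.2
eef_pos: [0.5091, 0.1853, 0.159]
tool_rot: [0.0, 0.726, 0.688, 0.0]
contact_force: [0.0, 1.0, -6.5]
gripper_width: 0.346
```

```bash
python3 m.py 4
```

```text
t 11.40 F [-0.1  -0.38 -6.15] T [ 0.013  0.124 -0.014] pure 0.101±0.045 lift 8.64 x 509.12 y 185.28 paddle N 3.36 corr -0.17 w 0.3408
```

>>> step_arm(
  targets=[
    [0,0.1,-0.3,0,0.75],
    [0,0.2,-0.6,0,0.75],
    [0,0.2,-0.6,0,0.75],
  ],
)

```text
t: 11.65
eef_pos: [0.5092, 0.1853, 0.1596]
tool_rot: [-0.0, 0.726, 0.688, -0.0]
contact_force: [0.2, -0.9, -7.6]
gripper_width: 0.346
```

```bash
python3 m.py 4
```

```text
t 11.85 F [ 0.31 -0.37 -6.34] T [-0.022  0.156 -0.01 ] pure 0.231±0.078 lift 9.21 x 509.25 y 185.26 paddle N 0.00 corr 0.13 w 0.3443
```

>>> step_arm(
  targets=[
    [0,0.15,-0.3,0,0.75],
    [0,0.3,-0.6,0,0.75],
    [0,0.3,-0.6,0,0.75],
  ],
)

```text
t: 12.1
eef_pos: [0.5094, 0.1853, 0.1602]
tool_rot: [-0.0, 0.726, 0.688, -0.0]
contact_force: [-1.9, 0.7, -6.2]
gripper_width: 0.342
```

```bash
python3 m.py 4
```

```text
t 12.30 F [-1.27 -0.53 -6.04] T [-0.014  0.363 -0.03 ] pure 0.052±0.049 lift 9.78 x 509.38 y 185.28 paddle N 4.79 corr -0.69 w 0.3359
```

>>> step_arm(
  targets=[
    [0,0.15,-0.3,0,0.75],
    [0,0.3,-0.6,0,0.75],
    [0,0.3,-0.6,0,0.75],
  ],
)

```text
t: 12.55
eef_pos: [0.5095, 0.1853, 0.1607]
tool_rot: [-0.0, 0.726, 0.688, -0.0]
contact_force: [-3.3, -0.5, -6.5]
gripper_width: 0.339
```

```bash
python3 m.py 4
```

```text
t 12.75 F [-2.27 -0.67 -5.62] T [-0.004  0.659  0.003] pure 0.102±0.064 lift 10.32 x 509.54 y 185.27 paddle N 3.34 corr -0.09 w 0.3409
```

```bash
python3 - <<'E'
from h import *
from station import bot
for n,(a,b,w,h) in (("side",(165,115,70,60)),("top",(150,170,80,60))):
    c=bot.read_camera(n)
    cv2.imwrite(f"pics/{n}5.png",cv2.resize(c["frame"][b:b+h,a:a+w,::-1],None,fx=8,fy=8,interpolation=cv2.INTER_CUBIC))
E
```

```text
(no output)
```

View pics/side5.png

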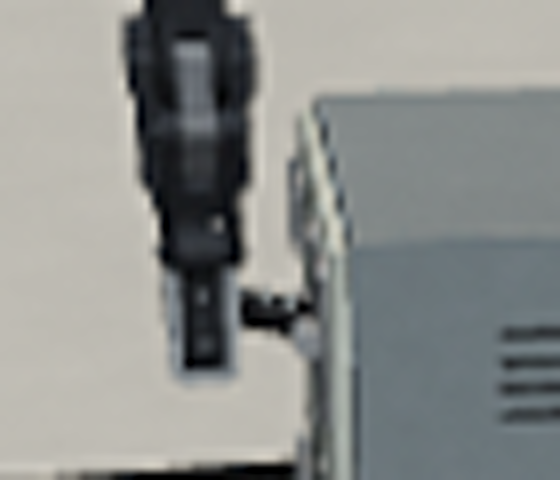

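View pics/top5.png

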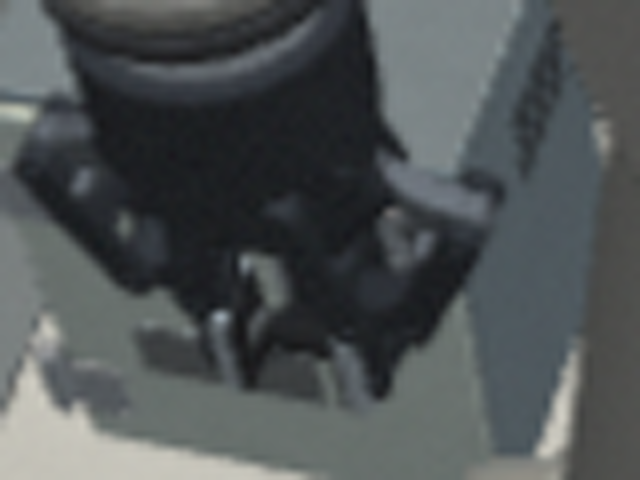

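In the side picture the neck slopes up toward the fingers, from about (300,325) to (245,300), so the paddle is following. I'll continue.

>>> step_arm(
  targets=[
    [0,0,-0.3,0,0.75],
    [0,0.1,-0.6,0,0.75],
    [0,0.1,-0.6,0,0.75],
  ],
)

```text
t: 13.1
eef_pos: [0.5098, 0.1852, 0.1614]
tool_rot: [-0.0, 0.726, 0.688, -0.0]
contact_force: [-3.5, -0.8, -5.6]
gripper_width: 0.341
```

```bash
python3 m.py 4
```

```text
t 13.30 F [-4.46 -0.38 -5.18] T [-0.036  0.886 -0.032] pure -0.207±0.044 lift 10.98 x 509.77 y 185.26 paddle N 11.70 corr 0.12 w 0.3484
```

>>> step_arm(
  targets=[
    [0,0.1,-0.3,0,0.75],
    [0,0.1,-0.6,0,0.75],
    [0,0.1,-0.6,0,0.75],
  ],
)

```text
t: 13.55
eef_pos: [0.51, 0.1852, 0.162]
tool_rot: [-0.0, 0.726, 0.688, -0.0]
contact_force: [-4.5, -0.2, -4.8]
gripper_width: 0.345
```

```bash
python3 m.py 4
```

```text
t 13.75 F [-4.15 -0.52 -5.44] T [-0.041  1.011 -0.012] pure -0.006±0.040 lift 11.59 x 509.97 y 185.24 paddle N 6.62 corr 0.02 w 0.3448
```

>>> step_arm(
  targets=[
    [0,0.1,-0.3,0,0.75],
    [0,0.2,-0.6,0,0.75],
    [0,0.2,-0.6,0,0.75],
  ],
)

```text
t: 14.0
eef_pos: [0.5102, 0.1853, 0.1626]
tool_rot: [0.0, 0.726, 0.688, -0.0]
contact_force: [-3.7, -0.8, -6.4]
gripper_width: 0.34
```

```bash
python3 m.py 4
```

```text
t 14.20 F [-4.25 -0.28 -4.99] T [-0.065  1.054 -0.033] pure 0.014±0.075 lift 12.23 x 510.22 y 185.23 paddle N 5.73 corr 0.92 w 0.3457
```

>>> step_arm(
  targets=[
    [0,-0.2,-0.3,0,0.75],
    [0,-0.2,-0.6,0,0.75],
    [0,-0.2,-0.6,0,0.75],
  ],
)

```text
t: 14.45
eef_pos: [0.5104, 0.1852, 0.1633]
tool_rot: [0.0, 0.726, 0.688, 0.0]
contact_force: [-3.7, -0.6, -5.7]
gripper_width: 0.338
```

```bash
python3 m.py 4
```

```text
t 14.65 F [-2.19 -1.05 -6.08] T [-0.038  0.656 -0.005] pure 0.121±0.074 lift 12.91 x 510.39 y 185.24 paddle N 3.28 corr -0.92 w 0.3427
```

>>> step_arm(
  targets=[
    [0,0,-0.3,0,0.75],
    [0,0.1,-0.6,0,0.75],
    [0,0.1,-0.6,0,0.75],
  ],
)

```text
t: 14.9
eef_pos: [0.5106, 0.1852, 0.1639]
tool_rot: [0.0, 0.726, 0.688, 0.0]
contact_force: [-1.2, -0.1, -6.8]
gripper_width: 0.34
```

```bash
python3 m.py 4
```

```text
t 15.10 F [-0.43 -0.86 -6.61] T [-0.118  0.219 -0.01 ] pure 0.114±0.093 lift 13.55 x 510.57 y 185.23 paddle N 3.32 corr 0.23 w 0.3480
```

>>> step_arm(
  targets=[
    [0,0.1,-0.3,0,0.75],
    [0,0.2,-0.6,0,0.75],
    [0,0.2,-0.6,0,0.75],
  ],
)

```text
t: 15.35
eef_pos: [0.5107, 0.1852, 0.1645]
tool_rot: [0.0, 0.726, 0.688, 0.0]
contact_force: [0.4, -0.5, -6.8]
gripper_width: 0.341
```

```bash
python3 m.py 4
```

```text
t 15.55 F [ 0.74 -1.19 -7.43] T [-0.152 -0.05  -0.029] pure 0.132±0.047 lift 14.10 x 510.67 y 185.22 paddle N 3.15 corr -0.25 w 0.3392
```

```bash
sed -i 's/^print("t %.2f"/print("MTOT %.2f"%((-f[2]*r-f[0]*z\/1000)\/.038),end=" ");&/' m.py; sed -i 's/"T",T.mean(0).round(3),//; s/,"corr".*"w %.4f"/,"w %.4f"/' m.py; tail -2 m.py
```

```text
M=-f[2]*r-pure.mean()-f[0]*z/1000   # paddle torque, lifting
print("MTOT %.2f"%((-f[2]*r-f[0]*z/1000)/.038),end=" ");print("t %.2f"%o["t"],"F",f.round(2),"pure %.3f±%.3f"%(pure.mean(),pure.std()/n**.5),"lift %.2f"%z,"x %.2f y %.2f"%(p[0]*1e3,p[1]*1e3),"paddle N %.2f"%(M/.038),"w %.4f"%o["gripper_width"])
```

>>> step_arm(
  targets=[
    [0,0.2,-0.3,0,0.75],
    [0,0.3,-0.5,0,0.75],
    [0,0.3,-0.5,0,0.75],
  ],
)

```text
t: 15.8
eef_pos: [0.5107, 0.1853, 0.1649]
tool_rot: [0.0, 0.726, 0.688, 0.0]
contact_force: [1.8, -1.2, -7.4]
gripper_width: 0.346
```

```bash
python3 m.py 4
```

```text
MTOT 6.25 t 16.00 F [ 1.36 -0.54 -7.33] pure 0.263±0.084 lift 14.54 x 510.72 y 185.23 paddle N -0.68 w 0.3419
```

>>> step_arm(
  targets=[
    [0,0.2,-0.3,0,0.75],
    [0,0.3,-0.5,0,0.75],
    [0,0.3,-0.5,0,0.75],
  ],
)

```text
t: 16.25
eef_pos: [0.5108, 0.1852, 0.1654]
tool_rot: [-0.0, 0.726, 0.688, -0.0]
contact_force: [0.6, -1.2, -7.5]
gripper_width: 0.34
```

```bash
python3 m.py 4
```

```text
MTOT 7.15 t 16.45 F [-0.33 -0.82 -7.63] pure -0.006±0.038 lift 14.98 x 510.84 y 185.24 paddle N 7.30 w 0.3407
```

```bash
python3 m.py 5
```

```text
MTOT 6.23 t 16.70 F [-0.13 -0.96 -6.73] pure 0.105±0.056 lift 14.99 x 510.86 y 185.22 paddle N 3.46 w 0.3404
```

>>> step_arm(
  targets=[
    [0,0.2,-0.3,0,0.75],
    [0,0.2,-0.3,0,0.75],
    [0,0.2,-0.3,0,0.75],
  ],
)

```text
t: 16.95
eef_pos: [0.511, 0.1852, 0.1657]
tool_rot: [-0.0, 0.726, 0.688, -0.0]
contact_force: [-0.9, -0.9, -6.8]
gripper_width: 0.344
```

```bash
python3 m.py 6
```

```text
MTOT 6.94 t 17.25 F [-1.3  -0.83 -7.01] pure 0.041±0.043 lift 15.24 x 510.97 y 185.23 paddle N 5.86 w 0.3435
```

Still no stop: at 8 N/mm these steps would show clearly. I'll continue in 0.4–0.5 mm steps.

>>> step_arm(
  targets=[
    [0,0.1,-0.3,0,0.75],
    [0,0.2,-0.5,0,0.75],
    [0,0.2,-0.5,0,0.75],
  ],
)

```text
t: 17.5
eef_pos: [0.5113, 0.1852, 0.1662]
tool_rot: [-0.0, 0.726, 0.688, -0.0]
contact_force: [-1.5, -0.3, -7.4]
gripper_width: 0.341
```

```bash
python3 m.py 5
```

```text
MTOT 6.58 t 17.75 F [-1.48 -0.57 -6.56] pure 0.093±0.050 lift 15.82 x 511.30 y 185.19 paddle N 4.13 w 0.3418
```

>>> step_arm(
  targets=[
    [0,0.1,-0.3,0,0.75],
    [0,0.2,-0.4,0,0.75],
    [0,0.2,-0.4,0,0.75],
  ],
)

```text
t: 18.0
eef_pos: [0.5114, 0.1852, 0.1666]
tool_rot: [-0.0, 0.726, 0.688, -0.0]
contact_force: [-1.5, -1.5, -6.2]
gripper_width: 0.344
```

```bash
python3 m.py 5
```

```text
MTOT 6.73 t 18.25 F [-2.   -1.11 -6.5 ] pure 0.091±0.051 lift 16.15 x 511.43 y 185.16 paddle N 4.34 w 0.3456
```

>>> step_arm(
  targets=[
    [0,0.1,-0.3,0,0.75],
    [0,0.2,-0.5,0,0.75],
    [0,0.2,-0.5,0,0.75],
  ],
)

```text
t: 18.5
eef_pos: [0.5117, 0.1852, 0.1671]
tool_rot: [0.0, 0.726, 0.688, -0.0]
contact_force: [-2.3, -0.7, -6.3]
gripper_width: 0.34
```

```bash
python3 m.py 4
```

```text
MTOT 6.55 t 18.70 F [-2.35 -1.   -6.14] pure 0.109±0.067 lift 16.72 x 511.67 y 185.18 paddle N 3.67 w 0.3406
```

>>> step_arm(
  targets=[
    [0,0.1,-0.3,0,0.75],
    [0,0.2,-0.5,0,0.75],
    [0,0.2,-0.5,0,0.75],
  ],
)

```text
t: 18.95
eef_pos: [0.5119, 0.1852, 0.1676]
tool_rot: [-0.0, 0.726, 0.688, -0.0]
contact_force: [-3.3, 0.0, -7.1]
gripper_width: 0.342
```

```bash
python3 m.py 4
```

```text
MTOT 6.95 t 19.15 F [-2.94 -0.83 -6.3 ] pure 0.021±0.044 lift 17.20 x 511.89 y 185.14 paddle N 6.39 w 0.3403
```

>>> step_arm(
  targets=[
    [0,0.1,-0.3,0,0.75],
    [0,0.2,-0.4,0,0.75],
    [0,0.2,-0.4,0,0.75],
  ],
)

```text
t: 19.4
eef_pos: [0.512, 0.1851, 0.168]
tool_rot: [-0.0, 0.726, 0.688, -0.0]
contact_force: [-3.5, -0.7, -6.1]
gripper_width: 0.343
```

```bash
python3 m.py 4
```

```text
MTOT 7.19 t 19.60 F [-3.65 -0.97 -6.2 ] pure -0.060±0.051 lift 17.59 x 512.08 y 185.15 paddle N 8.77 w 0.3416
```

>>> step_arm(
  targets=[
    [0,0,-0.3,0,0.75],
    [0,0,-0.4,0,0.75],
    [0,0,-0.4,0,0.75],
  ],
)

```text
t: 19.85
eef_pos: [0.5123, 0.1851, 0.1684]
tool_rot: [0.0, 0.726, 0.688, 0.0]
contact_force: [-2.3, -0.4, -6.9]
gripper_width: 0.343
```

```bash
python3 m.py 5
```

```text
MTOT 7.67 t 20.10 F [-2.74 -1.17 -7.23] pure 0.014±0.051 lift 18.03 x 512.26 y 185.14 paddle N 7.30 w 0.3405
```

>>> step_arm(
  targets=[
    [0,0.1,-0.3,0,0.75],
    [0,0.1,-0.4,0,0.75],
    [0,0.1,-0.4,0,0.75],
  ],
)

```text
t: 20.35
eef_pos: [0.5125, 0.1851, 0.1689]
tool_rot: [0.0, 0.726, 0.688, 0.0]
contact_force: [-1.3, -0.6, -7.4]
gripper_width: 0.344
```

```bash
python3 m.py 5
```

```text
MTOT 6.86 t 20.60 F [-1.52 -1.41 -7.  ] pure 0.115±0.025 lift 18.47 x 512.44 y 185.12 paddle N 3.83 w 0.3450
```

>>> step_arm(
  targets=[
    [0,0.15,-0.3,0,0.75],
    [0,0.2,-0.4,0,0.75],
    [0,0.2,-0.4,0,0.75],
  ],
)

```text
t: 20.85
eef_pos: [0.5126, 0.1851, 0.1692]
tool_rot: [0.0, 0.726, 0.688, 0.0]
contact_force: [-1.2, -0.6, -8.8]
gripper_width: 0.341
```

```bash
python3 m.py 5
```

```text
MTOT 7.40 t 21.10 F [-0.86 -1.14 -8.03] pure 0.112±0.028 lift 18.79 x 512.56 y 185.11 paddle N 4.46 w 0.3459
```

>>> step_arm(
  targets=[
    [0,0.2,-0.3,0,0.75],
    [0,0.2,-0.4,0,0.75],
    [0,0.2,-0.4,0,0.75],
  ],
)

```text
t: 21.35
eef_pos: [0.5128, 0.1851, 0.1696]
tool_rot: [0.0, 0.726, 0.688, 0.0]
contact_force: [0.0, -0.6, -8.0]
gripper_width: 0.342
```

```bash
python3 m.py 5
```

```text
MTOT 6.82 t 21.60 F [-0.35 -1.12 -7.69] pure 0.166±0.020 lift 19.21 x 512.74 y 185.10 paddle N 2.44 w 0.3443
```

>>> step_arm(
  targets=[
    [0,0.2,-0.3,0,0.75],
    [0,0.2,-0.4,0,0.75],
    [0,0.2,-0.4,0,0.75],
  ],
)

```text
t: 21.85
eef_pos: [0.5129, 0.1851, 0.17]
tool_rot: [0.0, 0.726, 0.688, 0.0]
contact_force: [-1.1, -0.3, -8.8]
gripper_width: 0.344
```

```bash
python3 m.py 5
```

```text
MTOT 7.24 t 22.10 F [-0.19 -0.85 -8.34] pure 0.170±0.063 lift 19.62 x 512.91 y 185.09 paddle N 2.77 w 0.3427
```

```bash
python3 - <<'E'
from h import *
from station import bot
for n,(a,b,w,h) in (("side",(165,115,70,60)),):
    c=bot.read_camera(n)
    cv2.imwrite(f"pics/{n}6.png",cv2.resize(c["frame"][b:b+h,a:a+w,::-1],None,fx=8,fy=8,interpolation=cv2.INTER_CUBIC))
E
```

```text
(no output)
```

View pics/side6.png

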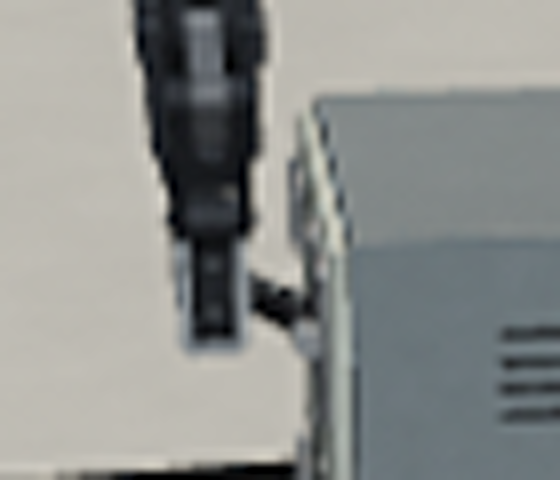

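>>> step_arm(
  targets=[
    [0,0.2,-0.3,0,0.75],
    [0,0.3,-0.4,0,0.75],
    [0,0.3,-0.4,0,0.75],
  ],
)

```text
t: 22.4
eef_pos: [0.5131, 0.1851, 0.1704]
tool_rot: [-0.0, 0.726, 0.688, -0.0]
contact_force: [-0.6, -0.8, -7.6]
gripper_width: 0.342
```

```bash
python3 m.py 5
```

```text
MTOT 6.89 t 22.65 F [-0.23 -1.21 -7.96] pure 0.206±0.058 lift 19.99 x 513.08 y 185.10 paddle N 1.47 w 0.3416
```

The paddle is following; the neck is steeper now, from (300,320) to (255,285).

>>> step_arm(
  targets=[
    [0,0.2,-0.3,0,0.75],
    [0,0.3,-0.4,0,0.75],
    [0,0.3,-0.4,0,0.75],
  ],
)

```text
t: 22.9
eef_pos: [0.5133, 0.1851, 0.1708]
tool_rot: [-0.0, 0.726, 0.688, -0.0]
contact_force: [-1.6, -1.2, -7.2]
gripper_width: 0.346
```

```bash
python3 m.py 5
```

```text
MTOT 6.87 t 23.15 F [-1.78 -1.33 -7.01] pure 0.055±0.048 lift 20.38 x 513.29 y 185.08 paddle N 5.42 w 0.3398
```

>>> step_arm(
  targets=[
    [0,0.2,-0.3,0,0.75],
    [0,0.2,-0.4,0,0.75],
    [0,0.2,-0.4,0,0.75],
  ],
)

```text
t: 23.4
eef_pos: [0.5135, 0.1851, 0.1712]
tool_rot: [-0.0, 0.726, 0.688, -0.0]
contact_force: [-2.1, -0.8, -7.1]
gripper_width: 0.345
```

```bash
python3 m.py 5
```

```text
MTOT 7.64 t 23.65 F [-2.9  -1.47 -7.22] pure -0.026±0.029 lift 20.78 x 513.51 y 185.08 paddle N 8.32 w 0.3444
```

>>> step_arm(
  targets=[
    [0,0.2,-0.3,0,0.75],
    [0,0.2,-0.4,0,0.75],
    [0,0.2,-0.4,0,0.75],
  ],
)

```text
t: 23.9
eef_pos: [0.5138, 0.1851, 0.1716]
tool_rot: [-0.0, 0.726, 0.688, -0.0]
contact_force: [-3.9, -1.6, -7.3]
gripper_width: 0.344
```

```bash
python3 m.py 5
```

```text
MTOT 8.39 t 24.15 F [-3.78 -1.06 -7.57] pure -0.105±0.034 lift 21.20 x 513.75 y 185.08 paddle N 11.15 w 0.3445
```

>>> step_arm(
  targets=[
    [0,-0.3,0,0,0.75],
    [0,-0.3,-0.2,0,0.75],
    [0,-0.3,-0.2,0,0.75],
  ],
)

```text
t: 24.4
eef_pos: [0.5139, 0.1851, 0.1719]
tool_rot: [0.0, 0.726, 0.688, 0.0]
contact_force: [-2.0, -0.7, -8.9]
gripper_width: 0.341
```

```bash
python3 m.py 6
```

```text
MTOT 7.28 t 24.70 F [-1.58 -1.73 -7.75] pure -0.004±0.054 lift 21.49 x 513.85 y 185.05 paddle N 7.38 w 0.3431
```

```bash
sed -i 's/0\.245/0.205/' m.py
```

>>> step_arm(
  targets=[
    [0,0,-0.2,0,0.75],
    [0,0.1,-0.3,0,0.75],
    [0,0.1,-0.3,0,0.75],
  ],
)

```text
t: 24.95
eef_pos: [0.5139, 0.1851, 0.1721]
tool_rot: [0.0, 0.726, 0.688, 0.0]
contact_force: [0.2, -0.3, -8.3]
gripper_width: 0.339
```

```bash
python3 m.py 5
```

```text
MTOT 7.17 t 25.20 F [ 0.82 -1.25 -9.31] pure 0.164±0.043 lift 21.75 x 513.94 y 185.06 paddle N 2.84 w 0.3413
```

>>> step_arm(
  targets=[
    [0,0.1,-0.2,0,0.75],
    [0,0.2,-0.3,0,0.75],
    [0,0.2,-0.3,0,0.75],
  ],
)

```text
t: 25.45
eef_pos: [0.5139, 0.1851, 0.1724]
tool_rot: [0.0, 0.726, 0.688, 0.0]
contact_force: [1.7, -1.0, -9.2]
gripper_width: 0.342
```

```bash
python3 m.py 5
```

```text
MTOT 6.71 t 25.70 F [ 1.01 -1.31 -8.94] pure 0.150±0.078 lift 22.02 x 513.91 y 185.06 paddle N 2.75 w 0.3402
```

>>> step_arm(
  targets=[
    [0,0.2,-0.3,0,0.75],
    [0,0.3,-0.5,0,0.75],
    [0,0.3,-0.5,0,0.75],
  ],
)

```text
t: 25.95
eef_pos: [0.5141, 0.1851, 0.1729]
tool_rot: [-0.0, 0.726, 0.688, 0.0]
contact_force: [-0.0, -0.6, -8.5]
gripper_width: 0.343
```

```bash
python3 m.py 4
```

```text
MTOT 6.42 t 26.15 F [ 0.71 -1.24 -8.49] pure 0.150±0.024 lift 22.53 x 514.14 y 185.07 paddle N 2.47 w 0.3416
```

>>> step_arm(
  targets=[
    [0,0.2,-0.3,0,0.75],
    [0,0.3,-0.5,0,0.75],
    [0,0.3,-0.5,0,0.75],
  ],
)

```text
t: 26.4
eef_pos: [0.5143, 0.1851, 0.1733]
tool_rot: [-0.0, 0.726, 0.688, -0.0]
contact_force: [0.6, -1.3, -9.8]
gripper_width: 0.344
```

```bash
python3 m.py 4; python3 - <<'E'
from h import *
from station import bot
c=bot.read_camera("side"); a,b,w,h=165,115,70,60
cv2.imwrite("pics/side7.png",cv2.resize(c["frame"][b:b+h,a:a+w,::-1],None,fx=8,fy=8,interpolation=cv2.INTER_CUBIC))
for ph in (0.3,.5,.6,.7):
    X=np.array([.547-.038*np.cos(ph),.1846,.15+.038*np.sin(ph)]); print(ph,((proj(c,X)-[a,b])*8).round(0))
print(((proj(c,[[.547,.1825,.15],[.547,.1735,.15]])-[a,b])*8).round())
E
```

```text
MTOT 7.78 t 26.60 F [ 0.26 -0.62 -9.96] pure 0.162±0.056 lift 22.95 x 514.34 y 185.07 paddle N 3.53 w 0.3384
0.3 [196. 289.]
0.5 [204. 267.]
0.6 [210. 257.]
0.7 [217. 248.]
[[313. 318.]
 [317. 328.]]
```

View pics/side7.png

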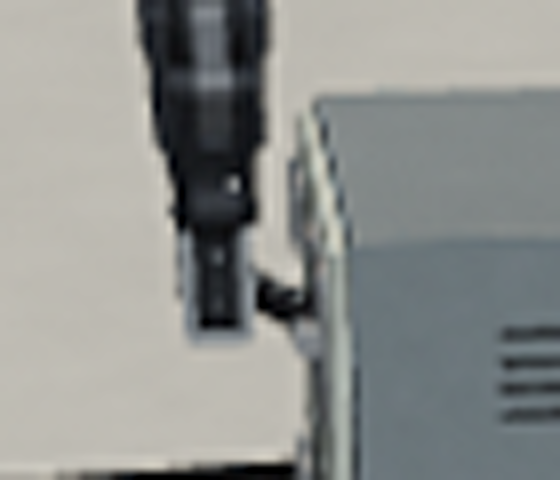

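>>> step_arm(
  targets=[
    [0,0.1,-0.3,0,0.75],
    [0,0.2,-0.3,0,0.75],
    [0,0.2,-0.3,0,0.75],
  ],
)

```text
t: 26.9
eef_pos: [0.5145, 0.185, 0.1736]
tool_rot: [-0.0, 0.726, 0.688, -0.0]
contact_force: [-0.9, -0.4, -11.1]
gripper_width: 0.342
```

```bash
python3 m.py 5
```

```text
MTOT 8.55 t 27.15 F [ -0.22  -0.58 -10.63] pure 0.148±0.046 lift 23.22 x 514.48 y 185.02 paddle N 4.65 w 0.3416
```

>>> step_arm(
  targets=[
    [0,0.1,-0.3,0,0.75],
    [0,0.2,-0.4,0,0.75],
    [0,0.2,-0.4,0,0.75],
  ],
)

```text
t: 27.4
eef_pos: [0.5148, 0.185, 0.174]
tool_rot: [-0.0, 0.726, 0.688, -0.0]
contact_force: [0.2, -1.2, -12.4]
gripper_width: 0.341
```

```bash
python3 m.py 5
```

```text
MTOT 9.49 t 27.65 F [ -0.36  -0.1  -11.83] pure 0.102±0.035 lift 23.61 x 514.77 y 184.99 paddle N 6.80 w 0.3432
```

Fz has risen steadily over the last four steps (8.5, 10.0, 10.6, 11.8 N), while pad torsion stayed about constant. That is the rubber stop, at roughly 3 N. Next I'll compute the door arc and test that the pawl is clear with a small opening.

```bash
cat > arc.py <<'E'
import sys,numpy as np
a0,step,n=map(float,sys.argv[1:4]); bx,by=-113,-33
for k in range(1,int(n)+1):
    a=np.radians(step*k); c,s=np.cos(a),np.sin(a)
    print("[%.1f, %.1f, 0, %.1f, 0.75],"%(bx*c-by*s-bx,bx*s+by*c-by,step*k),end=" ")
print()
E
python3 arc.py 0 0.5 4; python3 arc.py 0 1 20; python3 arc.py 0 2 20
```

```text
[0.3, -1.0, 0, 0.5, 0.75], [0.6, -2.0, 0, 1.0, 0.75], [0.9, -2.9, 0, 1.5, 0.75], [1.2, -3.9, 0, 2.0, 0.75], 
[0.6, -2.0, 0, 1.0, 0.75], [1.2, -3.9, 0, 2.0, 0.75], [1.9, -5.9, 0, 3.0, 0.75], [2.6, -7.8, 0, 4.0, 0.75], [3.3, -9.7, 0, 5.0, 0.75], [4.1, -11.6, 0, 6.0, 0.75], [4.9, -13.5, 0, 7.0, 0.75], [5.7, -15.4, 0, 8.0, 0.75], [6.6, -17.3, 0, 9.0, 0.75], [7.4, -19.1, 0, 10.0, 0.75], [8.4, -21.0, 0, 11.0, 0.75], [9.3, -22.8, 0, 12.0, 0.75], [10.3, -24.6, 0, 13.0, 0.75], [11.3, -26.4, 0, 14.0, 0.75], [12.4, -28.1, 0, 15.0, 0.75], [13.5, -29.9, 0, 16.0, 0.75], [14.6, -31.6, 0, 17.0, 0.75], [15.7, -33.3, 0, 18.0, 0.75], [16.9, -35.0, 0, 19.0, 0.75], [18.1, -36.7, 0, 20.0, 0.75], 
[1.2, -3.9, 0, 2.0, 0.75], [2.6, -7.8, 0, 4.0, 0.75], [4.1, -11.6, 0, 6.0, 0.75], [5.7, -15.4, 0, 8.0, 0.75], [7.4, -19.1, 0, 10.0, 0.75], [9.3, -22.8, 0, 12.0, 0.75], [11.3, -26.4, 0, 14.0, 0.75], [13.5, -29.9, 0, 16.0, 0.75], [15.7, -33.3, 0, 18.0, 0.75], [18.1, -36.7, 0, 20.0, 0.75], [20.6, -39.9, 0, 22.0, 0.75], [23.2, -43.1, 0, 24.0, 0.75], [25.9, -46.2, 0, 26.0, 0.75], [28.7, -49.2, 0, 28.0, 0.75], [31.6, -52.1, 0, 30.0, 0.75], [34.7, -54.9, 0, 32.0, 0.75], [37.8, -57.5, 0, 34.0, 0.75], [41.0, -60.1, 0, 36.0, 0.75], [44.3, -62.6, 0, 38.0, 0.75], [47.6, -64.9, 0, 40.0, 0.75],
```

>>> step_arm(
  targets=[
    [0.2,-0.6,0.1,0.3,0.75],
    [0.3,-1,0.2,0.5,0.75],
    [0.4,-1.5,0.2,0.8,0.75],
    [0.6,-2,0.2,1,0.75],
    [0.7,-2.5,0.2,1.3,0.75],
    [0.8,-3,0.2,1.5,0.75],
    [0.8,-3,0.2,1.5,0.75],
  ],
  newtons=35,
)

```text
t: 28.23
eef_pos: [0.5119, 0.1861, 0.174]
tool_rot: [0.0, 0.735, 0.678, 0.0]
contact_force: [1.3, -0.6, -13.0]
gripper_width: 0.338
```

```bash
python3 m.py 4
```

```text
MTOT 7.91 t 28.43 F [  1.05  -0.06 -10.91] pure 0.102±0.049 lift 23.57 x 511.91 y 186.05 paddle N 5.23 w 0.3363
```

The pull is only 1 N (door friction), so the pawl is clear. I'll swing gently with the paddle kept up.

>>> step_arm(
  targets=[
    [0.3,-1,0,0.5,0.75],
    [0.6,-2,0,1,0.75],
    [1.2,-3.9,0,2,0.75],
    [1.9,-5.9,0,3,0.75],
    [2.6,-7.8,0,4,0.75],
    [3.3,-9.7,0,5,0.75],
    [4.1,-11.6,0,6,0.75],
    [4.9,-13.5,0,7,0.75],
    [5.7,-15.4,0,8,0.75],
    [6.6,-17.3,0,9,0.75],
    [7.4,-19.1,0,10,0.75],
    [7.4,-19.1,0,10,0.75],
  ],
)

```text
t: 29.43
eef_pos: [0.493, 0.1954, 0.1741]
tool_rot: [-0.0, 0.791, 0.611, 0.0]
contact_force: [-0.1, -0.2, -8.8]
gripper_width: 0.335
```

```bash
cat > d.py <<'E'
from h import *
from station import bot
F=[]
for i in range(3):
    c=bot.read_camera("side"); o=bot.get_obs(); F.append(o["contact_force"])
f=np.mean(F,0)-[.06,.34,-.15]; x=rot(o).apply([1,0,0])
print("t %.2f"%o["t"],"F tool",rot(o).inv().apply(f).round(2),"p",(o["eef_pos"]*1e3).round(1),"opened deg %.1f"%(86.9-np.degrees(np.arctan2(x[1],x[0]))),"w %.4f"%o["gripper_width"],"q",o["q"].round(2))
p=o["eef_pos"][:2]; H=np.array([.553,.295]); print("R from hinge",np.linalg.norm(p-H)*1e3)
E
python3 d.py
```

```text
t 29.58 F tool [ 0.45 -0.3   7.93] p [493.3 195.3 174. ] opened deg 11.5 w 0.3377 q [ 0.14  0.45 -0.79  1.94  0.4   0.92  0.47]
R from hinge 116.24304003489485
```

```bash
python3 arc.py 0 1.5 14
```

```text
[0.9, -2.9, 0, 1.5, 0.75], [1.9, -5.9, 0, 3.0, 0.75], [2.9, -8.8, 0, 4.5, 0.75], [4.1, -11.6, 0, 6.0, 0.75], [5.3, -14.5, 0, 7.5, 0.75], [6.6, -17.3, 0, 9.0, 0.75], [7.9, -20.0, 0, 10.5, 0.75], [9.3, -22.8, 0, 12.0, 0.75], [10.8, -25.5, 0, 13.5, 0.75], [12.4, -28.1, 0, 15.0, 0.75], [14.0, -30.7, 0, 16.5, 0.75], [15.7, -33.3, 0, 18.0, 0.75], [17.5, -35.8, 0, 19.5, 0.75], [19.3, -38.3, 0, 21.0, 0.75],
```

>>> step_arm(
  targets=[
    [0.3,-1,-0.2,0.5,0.75],
    [0.9,-2.9,-0.3,1.5,0.75],
    [1.9,-5.9,-0.3,3,0.75],
    [2.9,-8.8,-0.3,4.5,0.75],
    [4.1,-11.6,-0.3,6,0.75],
    [5.3,-14.5,-0.3,7.5,0.75],
    [6.6,-17.3,-0.3,9,0.75],
    [7.9,-20,-0.3,10.5,0.75],
    [9.3,-22.8,-0.3,12,0.75],
    [10.8,-25.5,-0.3,13.5,0.75],
    [12.4,-28.1,-0.3,15,0.75],
    [12.4,-28.1,-0.3,15,0.75],
  ],
)

```text
t: 30.58
eef_pos: [0.4691, 0.2147, 0.1743]
tool_rot: [-0.0, 0.864, 0.503, 0.0]
contact_force: [1.3, 2.8, -10.0]
gripper_width: 0.34
```

```bash
python3 d.py
```

```text
t 30.73 F tool [ 2.45 -0.19  9.71] p [469.5 214.4 174.3] opened deg 26.5 w 0.3374 q [ 0.06  0.41 -0.74  1.97  0.35  0.89  0.18]
R from hinge 116.06576307153786
```

The door is open 26° (0.46 rad), the paddle was held up the whole way, and forces are light. Continuing.

>>> step_arm(
  targets=[
    [0.9,-2,0,1,0.75],
    [1.9,-3.9,0,2,0.75],
    [3.2,-7.8,0,4,0.75],
    [4.7,-11.6,0,6,0.75],
    [6.3,-15.4,0,8,0.75],
    [8,-19.1,0,10,0.75],
    [9.9,-22.8,0,12,0.75],
    [11.9,-26.4,0,14,0.75],
    [14.1,-29.9,0,16,0.75],
    [16.3,-33.3,0,18,0.75],
    [18.7,-36.7,0,20,0.75],
    [21.2,-39.9,0,22,0.75],
    [23.8,-43.1,0,24,0.75],
    [26.5,-46.2,0,26,0.75],
    [29.3,-49.2,0,28,0.75],
    [32.2,-52.1,0,30,0.75],
    [35.2,-54.9,0,32,0.75],
    [36.8,-56.2,0,33,0.75],
    [36.8,-56.2,0,33,0.75],
  ],
)

```text
t: 32.32
eef_pos: [0.4389, 0.2741, 0.1743]
tool_rot: [-0.0, 0.972, 0.237, 0.0]
contact_force: [2.3, 2.5, -9.3]
gripper_width: 0.341
```

```bash
python3 d.py
```

```text
t 32.47 F tool [ 2.73 -0.06  9.78] p [439.  273.8 174.3] opened deg 59.5 w 0.3430 q [-0.16  0.39 -0.63  1.97  0.29  0.87 -0.47]
R from hinge 115.9378593948537
```

>>> step_arm(
  targets=[
    [0.9,-2,0,1,0.75],
    [1.9,-3.9,0,2,0.75],
    [3.2,-7.8,0,4,0.75],
    [4.7,-11.6,0,6,0.75],
    [6.3,-15.4,0,8,0.75],
    [8,-19.1,0,10,0.75],
    [9.9,-22.8,0,12,0.75],
    [11.9,-26.4,0,14,0.75],
    [14.1,-29.9,0,16,0.75],
    [16.3,-33.3,0,18,0.75],
    [18.7,-36.7,0,20,0.75],
    [21.2,-39.9,0,22,0.75],
    [23.8,-43.1,0,24,0.75],
    [26.5,-46.2,0,26,0.75],
    [29.3,-49.2,0,28,0.75],
    [32.2,-52.1,0,30,0.75],
    [35.2,-54.9,0,32,0.75],
    [38.3,-57.5,0,34,0.75],
    [41,-59.5,0,35.5,0.75],
    [41,-59.5,0,35.5,0.75],
  ],
)

```text
t: 34.13
eef_pos: [0.4479, 0.3455, 0.174]
tool_rot: [0.0, 0.997, -0.071, 0.0]
contact_force: [2.7, 0.7, -9.1]
gripper_width: 0.341
```

```bash
python3 d.py; python3 - <<'E'
from h import *
from station import bot
for n in ("side","top"):
    c=bot.read_camera(n); cv2.imwrite(f"pics/{n}8.png",c["frame"][:,:,::-1])
E
```

```text
t 34.28 F tool [ 3.23 -0.28  9.11] p [447.8 345.2 174.1] opened deg 95.0 w 0.3430 q [-0.38  0.43 -0.49  1.87  0.26  0.9  -1.14]
R from hinge 116.58469908226897
```

View pics/side8.png

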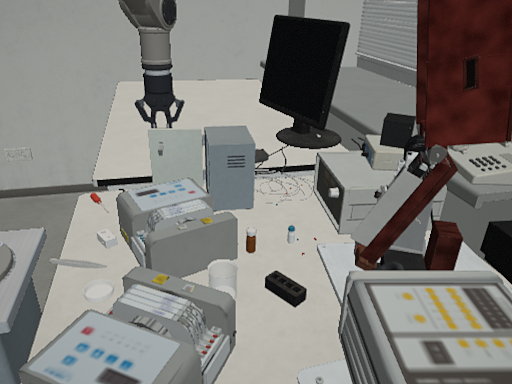

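View pics/top8.png

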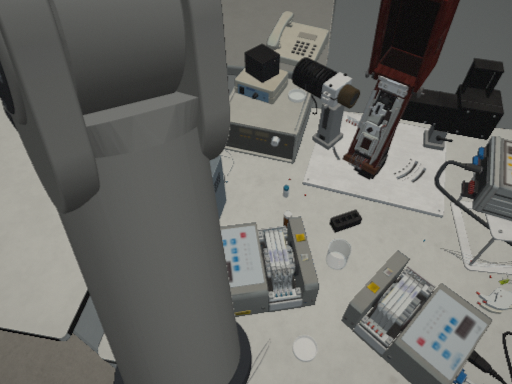

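The door stands at 95° as a white panel at side (175,157), and the beaker, vials and block are where they were. I'll lower the paddle gently along its arc, then let go.

>>> step_arm(
  targets=[
    [0.8,-0.5,1,0,0.75],
    [0.8,-1.2,3,0,0.75],
    [0.8,-1.9,5,0,0.75],
    [0.8,-2.5,7,0,0.75],
    [0.8,-3,9,0,0.75],
    [0.8,-3.5,11,0,0.75],
    [0.8,-3.9,13,0,0.75],
    [0.8,-4.2,15,0,0.75],
    [0.8,-4.2,15,0,0.75],
    [0.8,-4.2,15,0,0.75],
  ],
  newtons=20,
)

```text
t: 35.22
eef_pos: [0.4489, 0.3503, 0.1593]
tool_rot: [-0.001, 0.998, -0.07, -0.0]
contact_force: [-3.3, 3.6, 5.2]
gripper_width: 0.339
```

```bash
python3 d.py
```

```text
t 35.37 F tool [-4.11 -2.93 -4.41] p [448.8 350.1 159.4] opened deg 95.0 w 0.3347 q [-0.39  0.46 -0.49  1.87  0.27  0.88 -1.15]
R from hinge 117.86353169517753
```

>>> step_arm(
  targets=[
    [-0.4,-0.3,0,0,0.75],
    [-0.4,-0.3,0,0,0.64],
    [-0.4,-0.3,0,0,0.6],
    [-0.4,-0.3,0,0,0.55],
    [-0.4,-0.3,0,0,0.45],
    [-0.4,-0.3,0,0,0.38],
    [-0.4,-0.3,0,0,0.38],
    [-0.4,-0.3,0,0,0.38],
    [-0.4,-0.3,0,0,0.38],
  ],
)

```text
t: 36.12
eef_pos: [0.4488, 0.3497, 0.1592]
tool_rot: [0.0, 0.997, -0.071, 0.0]
contact_force: [0.4, 0.0, 0.3]
gripper_width: 0.618
```

```bash
python3 d.py; python3 - <<'E'
from h import *
from station import bot
c=bot.read_camera("side"); a,b,w,h=125,70,120,100
cv2.imwrite("pics/side9.png",cv2.resize(c["frame"][b:b+h,a:a+w,::-1],None,fx=5,fy=5,interpolation=cv2.INTER_CUBIC))
E
```

```text
t 36.27 F tool [ 0.6   0.77 -0.17] p [448.7 349.8 159.2] opened deg 95.0 w 0.6175 q [-0.39  0.46 -0.49  1.87  0.27  0.88 -1.15]
R from hinge 117.81839851164379
```

View pics/side9.png

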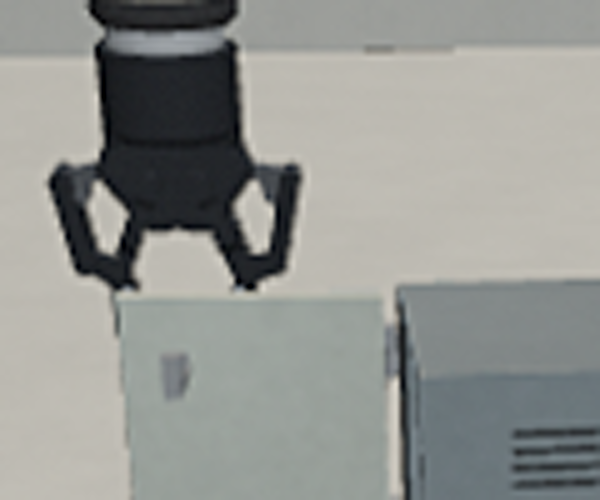

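The jaws are open and free of forces, and the door stands at about 95°. Retreating straight up.

>>> step_arm(
  targets=[
    [0,0,-4,0,0.38],
    [0,0,-12,0,0.38],
    [0,0,-24,0,0.38],
    [0,0,-38,0,0.38],
    [0,0,-54,0,0.38],
    [0,0,-70,0,0.38],
    [0,0,-86,0,0.38],
    [0,0,-102,0,0.38],
    [0,0,-116,0,0.38],
    [0,0,-126,0,0.38],
    [0,0,-132,0,0.38],
    [0,0,-132,0,0.38],
  ],
)

```text
t: 37.32
eef_pos: [0.4492, 0.3503, 0.2931]
tool_rot: [-0.001, 0.997, -0.071, 0.001]
contact_force: [0.5, 0.3, -0.2]
gripper_width: 0.617
```

```bash
python3 d.py; python3 - <<'E'
from h import *
from station import bot
for n in ("side","top"):
    c=bot.read_camera(n); cv2.imwrite(f"pics/{n}10.png",c["frame"][:,:,::-1]); P=pts(c)
    if n=="side":
        m=(c["z_map"]>0)&(P[...,2]>.03)&(P[...,2]<.18)&(P[...,0]>.40)&(P[...,0]<.545)&(P[...,1]>.24)&(P[...,1]<.36)
        Q=P[m]; l=cv2.fitLine(Q[:,:2].astype(np.float32),cv2.DIST_HUBER,0,.001,.001).ravel(); print(m.sum(),l,"door dir deg",np.degrees(np.arctan2(l[1],l[0])),Q.min(0),Q.max(0))
E
```

```text
t 37.47 F tool [ 0.13  0.53 -0.09] p [448.5 349.5 290.5] opened deg 95.0 w 0.6222 q [-0.35  0.32 -0.52  1.74  0.17  1.13 -1.07]
R from hinge 117.84571834072045
2406 [ 0.98917735 -0.14672475  0.46838024  0.30244482] door dir deg -8.437167 [0.4119948  0.26369123 0.03018008] [0.54495898 0.31587602 0.17997339]
```

View pics/side10.png

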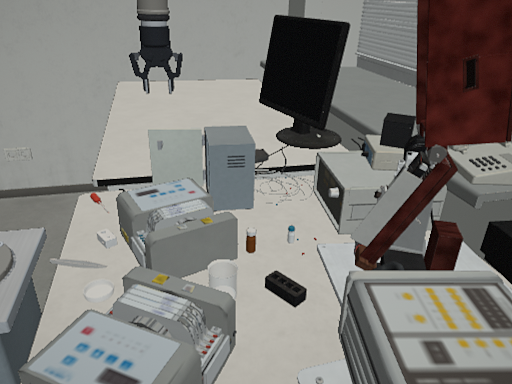

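View pics/top10.png

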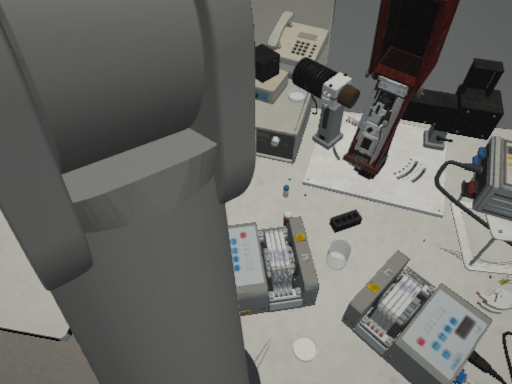

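The door panel fit gives about 95° open (direction −8.4°), nothing is in contact, and the bystanders are at their earlier pixels. Handing in.

```bash
python3 -c "
from station import bot
print(bot.hand_in()); print(bot.get_obs()['t'])"
```

```text
the job is handed in; nothing more can be done
None
the job is handed in; nothing more can be done
```

The cabinet door is standing open at about 95° with the paddle let go, and I handed the job in at about 37.6 s of the 58 s allowed.

- **Paddle:** I pinched the cross-bar and lifted it along its arc in steps of about 0.5 mm. The lift force levelled off and then rose over four steps in a row, from 8.5 to 11.8 N. I took that as the soft stop, pressed with roughly 3 N.
- **Door:** I swung it gently with the paddle held up past 0.35 rad, to about 95°. The pull was only about 1 N at first, so the pawl was clear. Sideways force in the grip reached about 3 N during the swing and about 4 N just before I let go.
- **Letting go:** I lowered the paddle most of the way, opened the jaws and backed straight up.

**Last checks:** a fit to the side camera's depth data gave about 95° and the gripper heading 95.0°. Contact force was near zero, and the beaker, vials and block looked unmoved in both views.

**Not certain:**
- **Stop force:** The bar crept about 4 mm in the pads and pad friction added about 4 N to the readings, so the stop force is an estimate from differences. The torque cross-check was too noisy to confirm it closely.
- **Out of view:** The bottle inside could not be seen after the door opened, though nothing went near it. The paddle at rest was also hidden behind the door.

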